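Snap open the wide sheet stand on the lab bench

ROBOT

A 6-joint arm with a two-finger parallel gripper is mounted at the origin on the work surface. World frame = base frame: x ahead of the robot, y to its left, z up, the work surface at z = 0. Lengths are in mm, angles in rad, forces in N, time in s.
With the tool pointing down it reaches from about 300 to 775 mm from the base axis. Payload 14.6 kg.
Tool frame: the origin (TCP) lies midway between the tips of the shut fingers; the grasp point (between the pads) lies 19 mm behind it; y points along the fingers, x is the direction in which the jaws open and shut, and the axes are right-handed (so a half turn about y gives the same grasp; the last joint's range is limited). The gripper opens to 94 mm and grips with 3 to 60 N. Pads are 16 mm wide; open, the fingers measure 119 mm over their backs; the gripper's body (75 mm by 177 mm) begins 78 mm behind the grasp point.
Start: joints at [-1.214, 0.3, 1.521, -0, 1.321, -0.067], TCP at [226.167, -501.336, 169.546] pointing down, gripper open.
Joint ranges: [-3.03, 3.03], [-0.79, 2.21], [0.23, 2.52], [-1.04, 4.18], [0, 3.07], [-2.55, 2.55]. Speed limits (rad/s): [2.22, 2.22, 2.57, 3.14, 3.14, 3.14].

INTERFACE

Orientations are given as [roll, pitch, yaw] about the fixed x, y, z axes, in that order (R = Rz(yaw) Ry(pitch) Rx(roll)).
In Python, from cell import manip gives the robot as it stands.
- The arm moves only by the tool servo_tool, never from a script. Its argument "commands" is a list of rows, each an object with "dp": the shift along the tool's x, y, z in mm, a list of three; "turn": the turn, a rotation vector about the tool's x, y, z in degrees, a list of three. A call has 1 to 5 rows; each row is the pose to reach, as a shift and turn from the pose measured when the call began, along the tool's axes at that moment; what a row does not reach only later rows make up. A row lasts 1/12 s, in which the tool goes at most 41.7 mm and 7.16 degrees, less where a joint would pass 70% of its speed; a pose out of reach is approached as far as the arm can. A call with a gripper value outside its range is refused whole. "grip" is the gripper command: -1 is fully open, 1 is shut, values between are in proportion, set as the call begins (left out, the last holds). The fingers move at their own pace and stop on an object; "force" is the grip in N (left out, the last holds). Time passes only in rows, so rows that repeat a pose let the fingers close. It gives the time, the measured TCP pose, the force and the opening at its end, in the units of the state.
- manip.read_state(): the state, without advancing time (a new reading comes with each control period).
- manip.camera(name): name is "side" or "top" or "wrist"; returns a dict with "img" (420x560x3 uint8, red, green, blue), "depth" (420x560 float32, mm along the optical axis (not along the pixel's ray), 0 where there is no reading), "K" (3x3 intrinsics, pixels), "R" (3x3) and "t" (3): a world point X has camera coordinates R X + t; the wrist camera has in their place "hand_eye" (4x4, takes a point from camera to tool coordinates, whose origin is the TCP and whose axes are the tool frame's). Camera axes: x right, y down, z forward; pixel columns grow to the right and rows downward; lengths in mm; the calibration is good to about 2 mm. A picture is of the moment at which its call begins: read the wrist's pose just before it.
- manip.sign_off(): hands the job in, once; it reports no verdict.
The state is a dict: "clock": time; "joints": joint angles; "qd": joint speeds; "effort": joint torques, N m; "eef_pos": TCP position; "eef_rot": TCP orientation; "wrist_force": force on the tool from outside, world axes, zero at the start; "moment": the same for the moment, N m; "finger_gap": finger opening in mm.
Only numpy, scipy, OpenCV 4.12 (cv2) and the standard library are available. Lean on these libraries where they do the work, as an engineer would, in place of code of your own. Each camera call takes 0.05 s, during which the arm holds its last target.

TASK

Two folding sheet stands lie folded flat on the lab bench. Swing up the panel of the wide one by the steel wire handle at its far edge until it snaps over centre and stands fully open by itself; leave the narrow stand folded.

Things in the scene. Friction and masses are not known exactly. Their poses are not given: they have to be found in the camera images.
- wide_stand: Grey plastic base of the wide stand, fixed to the bench, 200 mm wide (y), 24 mm high, x from -100 to +30 mm; aluminium panel 118 x 170 x 5 mm hinged on it. Origin on the bench; x points from hinge to handle (away from the robot, up to 23 degrees askew), y along the hinge, z up. Hinge line at x = -85, z = 36 mm, between 44 mm high ears at y = +-94 mm. Steel spring beside the +y ear.
- wide_bar (a point): Centre of the wide stand's handle, a round steel bar 10 mm thick along y, 74 mm between its side wires, 165 mm from the hinge along the panel and 20 mm above its mid-plane; x, y, z turn with the panel (as the base's when folded). Folded it is 56 mm above the bench, bench below, 40 mm clear of the panel's edge. Pinch it from above, closing along x; it turns in the fingers.
- wide_panel (a joint): Angle of the wide stand's panel, rad: 0 folded flat, 1.22 fully open at its stop; grows as the handle rises and swings back towards the hinge (open: handle 198 mm above the bench, 38 mm beyond the hinge). A spring pulls it to folded below about 0.6 rad and to open above; lifting at the handle takes about 2 N. It stays at either end by itself.
- narrow_panel (a joint): Angle of the narrow stand's panel, rad: 0 folded flat (as it starts and must stay), 1.22 open. The narrow stand is built like the wide one, same lengths, materials and handle, but its base is 110 mm wide and its panel 80 mm. It lies beside the wide one, about 340 to 540 mm away across the bench, left or right.
Things that resemble listed ones, but are neither listed nor needed, are in the scene too. What is shaped like the part that bears narrow_panel but yellow is not meant.

How it is judged (in metres and radians):
At the end, for the whole second after the job is handed in: The wide stand's panel stands open at rest, at 1.1 rad or more (its stop is at 1.22), and the narrow stand is folded flat, below 0.12 rad (value of joint wide_panel above 1.1 rad and velocity of joint wide_panel below 0.1 rad/s and value of joint narrow_panel below 0.12 rad); the robot touches nothing.
It fails at once if the narrow stand's panel is lifted by more than 0.25 rad (value of joint narrow_panel above 0.25 rad).
It also fails if it takes over 32 s, if anything falls off the work surface, if the arm or the gripper's body presses on something with over 40 N, if the wrist force passes 120 N, or if a joint passes its speed limit or range.

## Working session

There is one attempt and no reset: what is moved stays moved. The work goes in short steps, Python scripts to look and compute and a tool call to move; the robot and the scene stay as the last step left them, time stands still between calls to the robot, and variables do not carry over. Pictures are saved under pics/ and viewed, and the job is handed in when it is done.

Besides the shell and the picture viewer there is one more tool, called after "Request:" as name([rows], argument=value, ...), one row to a line, values as JSON. servo_tool: Moves the arm, as the interface text tells. Its arguments: {"type":"object","properties":{"commands":{"type":"array","items":{"type":"object","properties":{"dp":{"type":"array","items":{"type":"number"}},"turn":{"type":"array","items":{"type":"number"}}}}},"grip":{"type":"number"},"force":{"type":"number"}},"required":["commands"]}

```bash
ls; mkdir -p pics; python3 - <<'E'
from cell import manip
import cv2,numpy as np
s=manip.read_state();print(s)
for n in("top","side"):
    c=manip.camera(n);cv2.imwrite(f"pics/{n}0.png",c["img"][:,:,::-1]);np.savez(f"{n}0.npz",**c);print(n,c["K"],c["R"],c["t"])
E
```

```text
pics
{'clock': 0.0, 'joints': array([-1.21362130e+00,  3.00452354e-01,  1.52159369e+00, -3.14843800e-06,
        1.32068534e+00, -6.65832977e-02]), 'qd': array([ 4.36413828e-05,  1.09606401e-03,  3.19355812e-04,  6.52694573e-04,
       -1.11388877e-03, -7.27848687e-04]), 'effort': array([ 2.29265161e-04, -5.31799507e+01, -3.52732408e+01,  7.08829612e-02,
        2.43914605e-02, -1.20249942e-04]), 'eef_pos': array([ 226.05203541, -501.06386704,  168.99129875]), 'eef_rot': array([-1.57072360e+00,  1.13641428e-03, -1.14703718e+00]), 'wrist_force': array([-0.53517423,  0.51003975,  0.54561279]), 'moment': array([-0.00804252,  0.01393974,  0.01947186]), 'finger_gap': 93.82844677107218}
top [[394.84512401   0.         279.70945407]
 [  0.         394.84512401 210.43742569]
 [  0.           0.           1.        ]] [[ 0.04889021 -0.99879436  0.00442485]
 [-0.97382667 -0.04865167 -0.22202393]
 [ 0.22197152  0.00654575 -0.97503118]] [-46.8403985  468.22916071 715.27527924]
side [[404.23201015   0.         277.09320535]
 [  0.         404.23201015 215.76856652]
 [  0.           0.           1.        ]] [[-0.94980676 -0.31211504 -0.02124436]
 [-0.20149845  0.66230446 -0.72163092]
 [ 0.2393021  -0.68112922 -0.69195195]] [431.20622892 164.24794178 792.85878394]
```

View pics/top0.png

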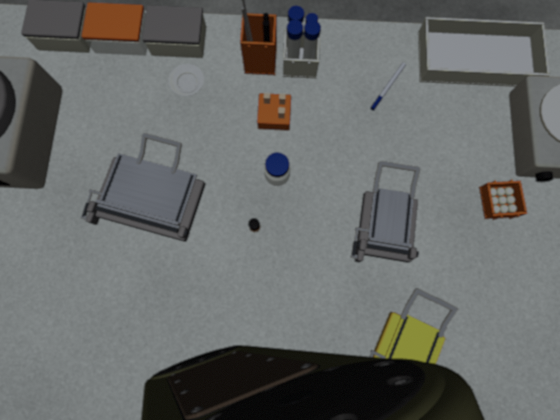

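View pics/side0.png

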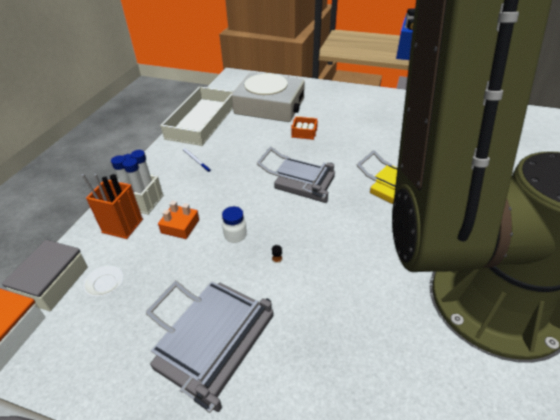

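The top view shows the wide stand on the left, with its handle bar at about (162,139), and the narrow grey stand at about (390,220). There is also a yellow decoy. I'll enlarge the wide stand.

```bash
python3 - <<'E'
import cv2,numpy as np
c=np.load("top0.npz");im=c["img"][120:250,75:215,::-1];cv2.imwrite("pics/tc.png",cv2.resize(im,None,fx=5,fy=4.5,interpolation=cv2.INTER_CUBIC))
c=np.load("side0.npz");im=c["img"][265:415,140:290,::-1];cv2.imwrite("pics/sc.png",cv2.resize(im,None,fx=4,fy=4,interpolation=cv2.INTER_CUBIC))
E
```

```text
(no output)
```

View pics/tc.png

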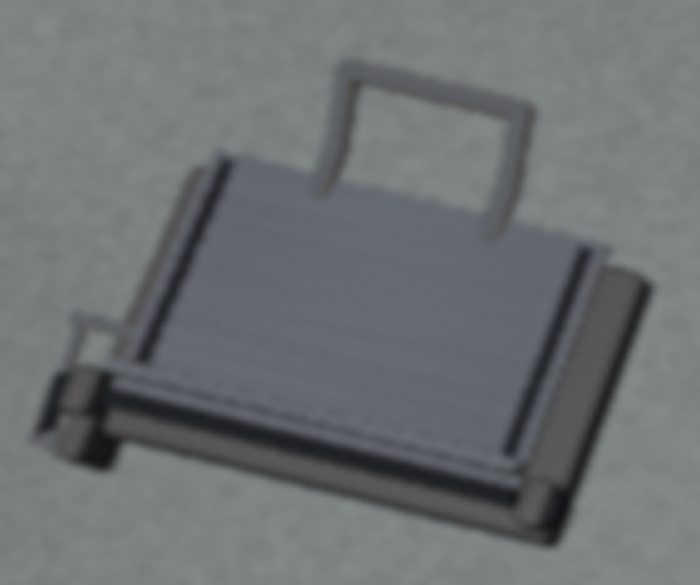

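View pics/sc.png

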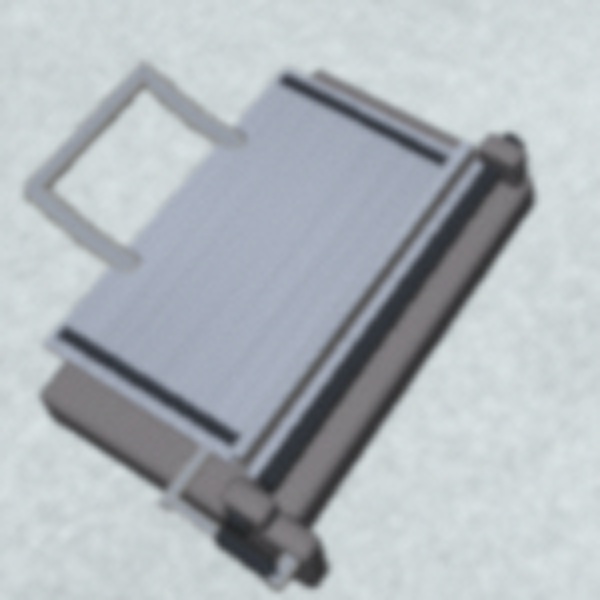

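```bash
cat > h.py <<'E'
import numpy as np,cv2
from scipy.spatial.transform import Rotation as Ro
from scipy.optimize import least_squares
def proj(c,X):
    p=np.atleast_2d(X)@c["R"].T+c["t"];q=p@c["K"].T;return q[:,:2]/q[:,2:]
E
python3 - <<'E'
from h import *
T=np.load("top0.npz");S=np.load("side0.npz")
# order: bar -y, bar +y, corner -y, corner +y
t=np.array([[525,108],[345,72],[605,250],[222,157]],float);t=(t+.5)/[5,4.5]-.5+[75,120]
s=np.array([[148,72],[35,190],[285,72],[50,345]],float);s=(s+.5)/4-.5+[140,265]
def W(p):
    x,y,a,xe,w=p;L=np.array([[80,-w,56],[80,w,56],[xe,-85,38.5],[xe,85,38.5]])
    return L@Ro.from_euler('z',a).as_matrix().T+[x,y,0]
def f(p):return np.r_[(proj(T,W(p))-t).ravel(),(proj(S,W(p))-s).ravel()]
r=least_squares(f,[450,250,0,36,37]);print(r.x,np.degrees(r.x[2]));print(r.fun.reshape(-1,2).round(1))
for c,px in((T,t),(S,s)):
    g=c["depth"]
    for q in px[:2].mean(0)[None]:
        print(q,g[int(q[1])-2:int(q[1])+3,int(q[0])-2:int(q[0])+3])
    print('unc')
x,y,a=r.x[:3];R=Ro.from_euler('z',a).as_matrix()
print("bar",R@[80,0,56]+[x,y,0],"hinge",R@[-85,0,36]+[x,y,0],"open bar",R@[-123,0,198]+[x,y,0])
E
```

```text
[ 5.24598973e+02  2.39100388e+02 -2.15075379e-01  3.23802660e+01
  3.78535592e+01] -12.322911488764376
[[-0.5  1. ]
 [-0.2 -0.2]
 [ 0.3 -0.1]
 [-2.4 -0.3]
 [-0.6 -0.4]
 [-0.3 -0.1]
 [ 1.4 -2.2]
 [-0.3 -0.4]]
[161.6        139.61111111] [[793.45526   0.      856.9745  857.17993 856.09436]
 [789.9507  789.1449  791.9426  791.3801  790.8403 ]
 [793.27344 790.54706 790.0994  790.23395 792.1207 ]
 [793.9829  792.54297 792.33075 791.4044  788.46497]
 [793.8804  792.5396  792.02466 791.23    789.66144]]
unc
[162.5   297.375] [[816.36975 742.67065 743.8012  741.26306 745.5016 ]
 [739.2464  743.80786 742.25507 743.21045 742.10706]
 [741.44946 739.4428  741.19476 741.25586 741.7578 ]
 [738.7961  741.99915 740.7916  740.9436  744.4812 ]
 [735.5523  740.1493  738.60645 743.09674 742.80255]]
unc
bar [602.75579736 222.0267024   56.        ] hinge [441.55734628 257.24117913  36.        ] open bar [404.43285452 265.35117984 198.        ]
```

The reprojection fit puts the bar at about (603, 222, 56) with a yaw of about -12.3°. I'll move towards it and use a helper to express goals in tool axes.

```bash
cat >> h.py <<'E'
def goal(P,yaw,n=None):
    from cell import manip
    s=manip.read_state();R=Ro.from_euler('xyz',s["eef_rot"]).as_matrix()
    G=Ro.from_euler('xyz',[-np.pi/2,0,np.radians(yaw)]).as_matrix()
    d=R.T@(np.array(P)-s["eef_pos"]);w=Ro.from_matrix(R.T@G).as_rotvec(degrees=True)
    print("t",s["clock"].round(2) if hasattr(s["clock"],'round') else s["clock"],"pos",s["eef_pos"].round(1),"rot",np.degrees(s["eef_rot"]).round(1),"F",s["wrist_force"].round(1),"gap",round(s["finger_gap"],1))
    print("dp",d.round(1),"turn",w.round(1),"len",np.linalg.norm(d).round(0))
E
python3 -c "
from h import *
goal([603,222,180],-12.3)"
```

```text
t 0.1 pos [ 226.1 -501.1  169. ] rot [-90.    0.1 -65.7] F [-0.   0.   0.4] gap 93.7
dp [-504.1  -10.4  640.9] turn [ -0.  -53.4  -0.1] len 816.0
```

Request:
servo_tool([
  {"dp": [-25,-2,32],"turn": [0,-4,0]},
  {"dp": [-50,-4,64],"turn": [0,-8,0]},
  {"dp": [-75,-6,96],"turn": [0,-12,0]},
  {"dp": [-100,-8,128],"turn": [0,-16,0]},
  {"dp": [-126,-10,160],"turn": [0,-20,0]},
], grip=-1)

```text
clock: 0.52
eef_pos: [320.4, -318.7, 179.0]
eef_rot: [-1.57, 0.001, -0.795]
wrist_force: [1.1, -0.1, 0.3]
finger_gap: 93.9
```

```bash
python3 -c "
from h import *
goal([603,222,180],-12.3)"
```

```text
t 0.5167 pos [ 320.4 -318.7  179. ] rot [-90.    0.1 -45.5] F [ 1.1 -0.1  0.3] gap 93.9
dp [-1.880e+02 -4.000e-01  5.803e+02] turn [ -0.  -33.2  -0.1] len 610.0
```

Request:
servo_tool([
  {"dp": [-13,0,39],"turn": [0,-4,0]},
  {"dp": [-26,0,78],"turn": [0,-8,0]},
  {"dp": [-39,0,117],"turn": [0,-12,0]},
  {"dp": [-52,0,156],"turn": [0,-16,0]},
  {"dp": [-64,0,195],"turn": [0,-20,0]},
])

```text
clock: 0.93
eef_pos: [415.1, -134.3, 179.3]
eef_rot: [-1.57, 0.001, -0.443]
wrist_force: [1.0, -0.5, 0.4]
finger_gap: 93.8
```

```bash
python3 -c "
from h import *
goal([603,222,180],-12.3)"
```

```text
t 0.9333 pos [ 415.1 -134.3  179.3] rot [-89.9   0.1 -25.4] F [ 1.  -0.5  0.4] gap 93.8
dp [ 1.720e+01 -4.000e-01  4.025e+02] turn [ -0.1 -13.1  -0. ] len 403.0
```

Request:
servo_tool([
  {"dp": [2,0,40],"turn": [0,-3,0]},
  {"dp": [4,0,80],"turn": [0,-6,0]},
  {"dp": [6,0,120],"turn": [0,-9,0]},
  {"dp": [8,0,160],"turn": [0,-12,0]},
  {"dp": [9,0,205],"turn": [0,-13,0]},
], grip=0.1)

```text
clock: 1.35
eef_pos: [509.9, 46.0, 179.3]
eef_rot: [-1.57, 0.001, -0.213]
wrist_force: [0.3, -0.2, 0.6]
finger_gap: 64.0
```

```bash
python3 -c "
from h import *
goal([603,222,180],-12.3)"
```

```text
t 1.35 pos [509.9  46.  179.3] rot [-89.9   0.1 -12.2] F [ 0.3 -0.2  0.6] gap 64.0
dp [ 53.8  -0.6 191.6] turn [-0.1  0.1 -0.1] len 199.0
```

Request:
servo_tool([
  {"dp": [11,0,38]},
  {"dp": [22,0,77]},
  {"dp": [33,0,115]},
  {"dp": [44,0,154]},
  {"dp": [54,0,191]},
])

```text
$.commands[0]: bad value
```

Request:
servo_tool([
  {"dp": [0,0,3]},
  {"dp": [0,0,3]},
])

```text
$.commands[0]: bad value
```

```bash
python3 - <<'E'
from h import *
from cell import manip
goal([603,222,37],-12.3)
s=manip.read_state();c=manip.camera("wrist")
np.savez("w0.npz",**c,pos=s["eef_pos"],rot=s["eef_rot"])
print(c["K"],c["hand_eye"])
cv2.imwrite("pics/w0.png",c["img"][:,:,::-1])
E
```

```text
t 1.35 pos [509.9  46.  179.3] rot [-89.9   0.1 -12.2] F [ 0.3 -0.2  0.6] gap 64.0
dp [ 54.  142.4 191.5] turn [-0.1  0.1 -0.1] len 245.0
[[351.80370075   0.         277.66746293]
 [  0.         351.80370075 209.25728323]
 [  0.           0.           1.        ]] [[ 9.99999414e-01 -1.18193077e-04  1.07626097e-03  1.64033361e-01]
 [-1.06897795e-03 -2.65708582e-01  9.64052803e-01 -2.14050326e+02]
 [ 1.72027409e-04 -9.64053388e-01 -2.65708553e-01  7.81169217e+01]
 [ 0.00000000e+00  0.00000000e+00  0.00000000e+00  1.00000000e+00]]
```

View pics/w0.png

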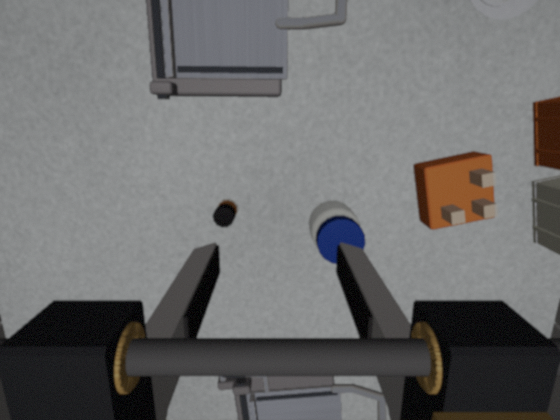

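The move rows need `turn` as well as `dp`, so both calls were refused and the arm hasn't moved. In this wrist view the wide stand is at the top with part of its handle at (340,10), and its edges line up with the tool axes.

Request:
servo_tool([
  {"dp": [11,0,38],"turn": [0,0,0]},
  {"dp": [22,0,77],"turn": [0,0,0]},
  {"dp": [33,0,115],"turn": [0,0,0]},
  {"dp": [44,0,154],"turn": [0,0,0]},
  {"dp": [54,0,191],"turn": [0,0,0]},
], grip=0.2)

```text
clock: 1.82
eef_pos: [604.9, 228.9, 178.9]
eef_rot: [-1.569, 0.001, -0.21]
wrist_force: [0.2, -0.0, -0.2]
finger_gap: 37.5
```

Request:
servo_tool([
  {"dp": [0,0,8],"turn": [0,0,0]},
  {"dp": [0,0,8],"turn": [0,0,0]},
])

```text
clock: 1.98
eef_pos: [606.3, 238.9, 177.3]
eef_rot: [-1.569, 0.003, -0.207]
wrist_force: [-0.8, -0.2, 0.5]
finger_gap: 37.5
```

```bash
python3 - <<'E'
from h import *
from cell import manip
goal([603,222,37],-12.3)
s=manip.read_state();c=manip.camera("wrist")
np.savez("w1.npz",**c,pos=s["eef_pos"],rot=s["eef_rot"])
cv2.imwrite("pics/w1.png",c["img"][:,:,::-1])
E
```

```text
t 1.9833 pos [606.3 238.9 177.3] rot [-89.9   0.2 -11.9] F [-0.8 -0.2  0.5] gap 37.5
dp [  0.8 140.3 -17.4] turn [-0.1  0.4 -0.2] len 141.0
```

View pics/w1.png

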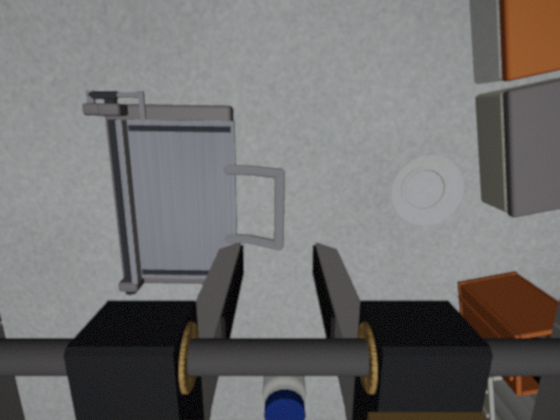

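The wrist view shows the handle bar running from about (280,172) to (279,245), between the fingers along x. I'll refine the pose using all three views.

```bash
python3 - <<'E'
from h import *
w=np.load("w1.npz");im=w["img"][90:310,80:310,::-1];cv2.imwrite("pics/wc.png",cv2.resize(im,None,fx=2.7,fy=2.7,interpolation=cv2.INTER_CUBIC))
H=w["hand_eye"];R=Ro.from_euler('xyz',w["rot"]).as_matrix()
def ray(u,v,z):
    d=np.linalg.inv(w["K"])@[u,v,1];d=R@H[:3,:3]@d;o=R@H[:3,3]+w["pos"];return o+d*(z-o[2])/d[2]
a=ray(280,172,56);b=ray(279,243,56);print(a,b,(a+b)/2,np.linalg.norm(a-b),"yaw",np.degrees(np.arctan2(*(a-b)[1::-1]))-90)
E
```

```text
[613.29957688 260.92982323  56.        ] [597.51692479 190.01616136  56.        ] [605.40825083 225.4729923   56.        ] 72.64874084554008 yaw -12.547331649272422
```

View pics/wc.png

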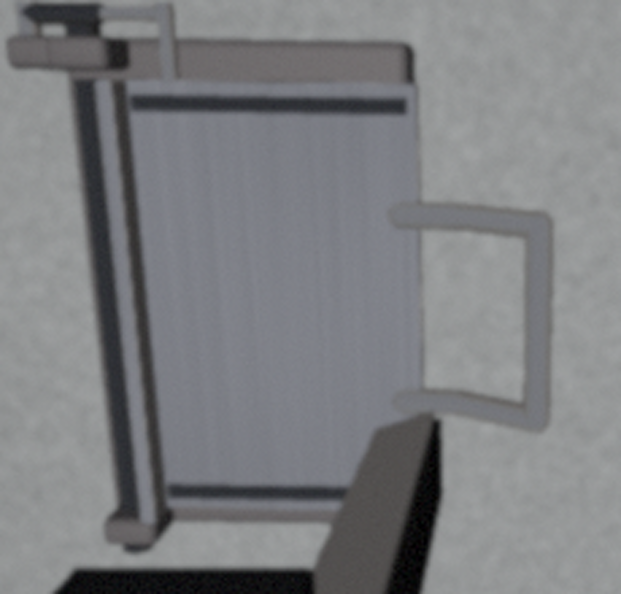

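```bash
python3 -c "
from h import *
goal([604,224,37],-12.4)"
```

```text
t 2.0333 pos [606.1 237.1 177.8] rot [-89.9   0.2 -11.9] F [-0.5 -0.7  0.7] gap 37.6
dp [  1.1 140.8 -13.5] turn [-0.1  0.5 -0.2] len 141.0
```

Request:
servo_tool([
  {"dp": [1,15,-13.5],"turn": [0,0.5,0]},
  {"dp": [1,35,-13.5],"turn": [0,0.5,0]},
  {"dp": [1,55,-13.5],"turn": [0,0.5,0]},
  {"dp": [1,75,-13.5],"turn": [0,0.5,0]},
  {"dp": [1,80,-13.5],"turn": [0,0.5,0]},
])

```text
clock: 2.45
eef_pos: [602.5, 221.6, 95.0]
eef_rot: [-1.572, 0.006, -0.219]
wrist_force: [0.2, -0.0, -0.9]
finger_gap: 37.6
```

```bash
python3 - <<'E'
from h import *
from cell import manip
goal([604,224,37],-12.4)
c=manip.camera("wrist")
cv2.imwrite("pics/w2.png",c["img"][:,:,::-1])
E
```

```text
t 2.45 pos [602.5 221.6  95. ] rot [-90.1   0.4 -12.5] F [ 0.2 -0.  -0.9] gap 37.6
dp [ 1.3 58.   2.7] turn [ 0.1 -0.1 -0.4] len 58.0
```

View pics/w2.png

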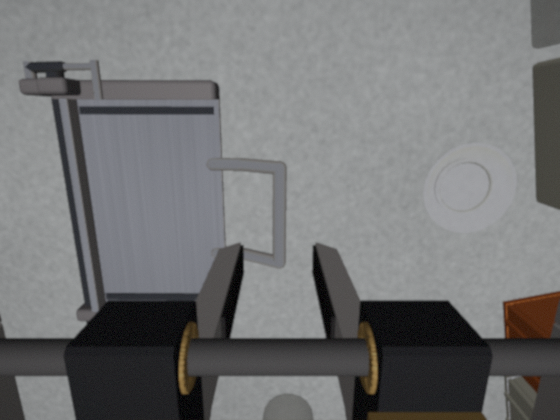

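The bar at column 279 is centred between the fingertips at 243 and 315, so I'll descend and pinch.

Request:
servo_tool([
  {"dp": [1,15,2.5],"turn": [0,0,0]},
  {"dp": [1,30,2.5],"turn": [0,0,0]},
  {"dp": [1,45,2.5],"turn": [0,0,0]},
  {"dp": [1,56,2.5],"turn": [0,0,0]},
  {"dp": [1,57,2.5],"turn": [0,0,0]},
])

```text
clock: 2.92
eef_pos: [603.4, 223.4, 37.7]
eef_rot: [-1.572, 0.008, -0.219]
wrist_force: [-0.5, -0.2, -0.7]
finger_gap: 38.0
```

Request:
servo_tool([
  {"dp": [0,0,0],"turn": [0,0,0]},
  {"dp": [0,0,0],"turn": [0,0,0]},
  {"dp": [0,0,0],"turn": [0,0,0]},
  {"dp": [0,0,0],"turn": [0,0,0]},
  {"dp": [0,0,0],"turn": [0,0,0]},
], grip=1, force=20)

```text
clock: 3.33
eef_pos: [603.7, 223.5, 38.4]
eef_rot: [-1.572, 0.007, -0.219]
wrist_force: [-0.3, -0.1, -0.2]
finger_gap: 7.7
```

```bash
python3 - <<'E'
from h import *
from cell import manip
goal([604,224,37],-12.4)
c=manip.camera("wrist")
cv2.imwrite("pics/w3.png",c["img"][:,:,::-1])
E
```

```text
t 3.3333 pos [603.7 223.5  38.4] rot [-90.1   0.4 -12.5] F [-0.3 -0.1 -0.2] gap 7.7
dp [0.2 1.4 0.6] turn [ 0.1 -0.1 -0.4] len 2.0
```

View pics/w3.png

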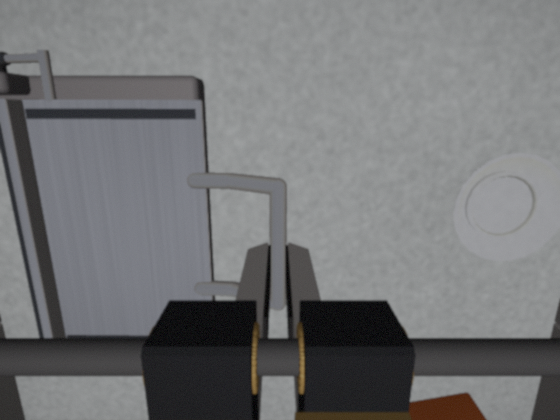

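The bar runs between the fingers at column 279. The gap of 7.7 mm is below the bar's 10 mm, so I'll check whether it has settled.

Request:
servo_tool([
  {"dp": [0,0,0],"turn": [0,0,0]},
  {"dp": [0,0,0],"turn": [0,0,0]},
])

```text
clock: 3.55
eef_pos: [603.7, 223.5, 38.4]
eef_rot: [-1.572, 0.007, -0.219]
wrist_force: [0.3, 0.4, -0.7]
finger_gap: 0.6
```

```bash
python3 - <<'E'
from h import *
from cell import manip
goal([604,224,37],-12.4)
a=manip.camera("wrist")["img"][:,:,::-1][150:380,150:430]
b=manip.camera("side")["img"][:,:,::-1]
cv2.imwrite("pics/w4.png",cv2.resize(a,None,fx=2.5,fy=2.5));cv2.imwrite("pics/s4.png",cv2.resize(b[200:415,60:340],None,fx=2.7,fy=2.7,interpolation=cv2.INTER_CUBIC))
E
```

```text
t 3.55 pos [603.7 223.5  38.4] rot [-90.1   0.4 -12.5] F [ 0.3  0.4 -0.7] gap 0.6
dp [0.2 1.4 0.6] turn [ 0.1 -0.1 -0.4] len 2.0
```

View pics/w4.png

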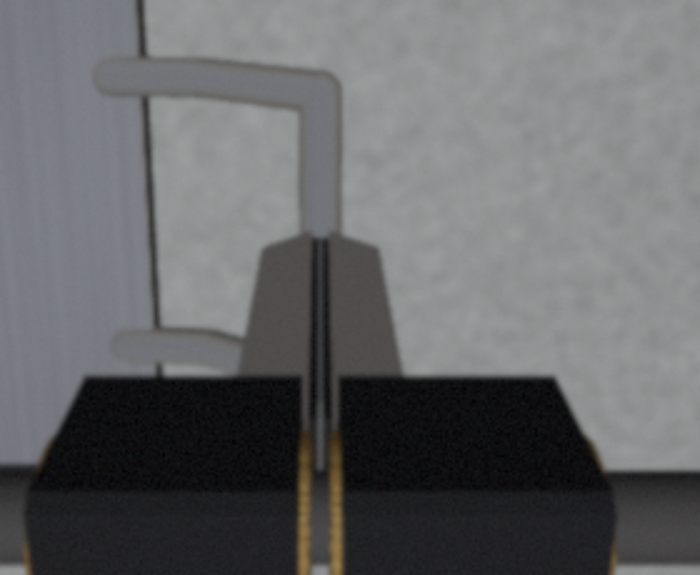

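View pics/s4.png

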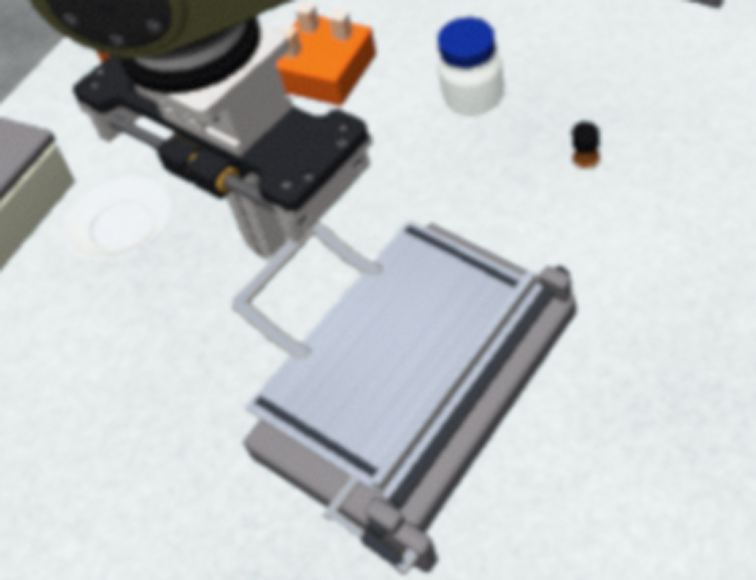

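```bash
python3 - <<'E'
from h import *
from cell import manip
s=manip.read_state();c=manip.camera("wrist");H=c["hand_eye"];Hi=np.linalg.inv(H);K=c["K"]
def pj(p):
    q=K@(Hi@np.r_[p,1])[:3];return (q[:2]/q[2]).round(1),q[2].round(1)
for p in([0,0,0],[0,0,8],[0,0,-8],[0,-19,0],[0,-19,8]):print(p,pj(p))
R=Ro.from_euler('xyz',s["eef_rot"]).as_matrix()
d=c["depth"]
for (u,v) in [(278,190),(278,200),(278,215),(278,225),(278,235),(265,255),(290,255),(300,270),(220,290),(240,183),(180,250),(400,200),(350,350)]:
    z=np.median(d[v-1:v+2,u-1:u+2]);X=H@np.r_[np.linalg.inv(K)@[u,v,1]*z,1];print((u,v),z.round(1),"tool",X[:3].round(1),"world",(R@X[:3]+s["eef_pos"]).round(1))
for n in("top","side"):
    k=manip.camera(n);np.savez(n+"5.npz",**k);print(n,proj(k,s["eef_pos"]))
    cv2.imwrite(f"pics/{n}5.png",k["img"][:,:,::-1])
E
```

```text
[0, 0, 0] (array([277. , 237.8]), np.float64(227.1))
[0, 0, 8] (array([277., 226.]), np.float64(225.0))
[0, 0, -8] (array([277. , 249.4]), np.float64(229.2))
[0, -19, 0] (array([277. , 248.8]), np.float64(208.8))
[0, -19, 8] (array([277. , 236.1]), np.float64(206.7))
(278, 190) 196.5 tool [  0.6 -21.7  36.3] world [612.2 258.8  60. ]
(278, 200) 198.1 tool [  0.6 -21.6  30.5] world [611.  253.1  59.9]
(278, 215) 200.7 tool [  0.6 -21.4  21.6] world [609.  244.5  59.7]
(278, 225) 202.1 tool [  0.6 -21.6  15.7] world [607.7 238.7  59.9]
(278, 235) 203.7 tool [  0.6 -21.6   9.6] world [606.4 232.7  59.9]
(265, 255) 173.3 tool [ -5.9 -53.   10.4] world [600.5 234.8  91.3]
(290, 255) 173.6 tool [  6.4 -52.7  10.2] world [612.5 232.   90.9]
(300, 270) 157.4 tool [ 10.3 -69.5  10.1] world [616.4 231.1 107.8]
(220, 290) 233.0 tool [-37.8  -3.6 -35.3] world [559.1 197.2  42.2]
(240, 183) 208.1 tool [-21.9  -9.3  37.8] world [590.5 265.1  47.7]
(180, 250) 231.4 tool [-63.8   2.   -9.2] world [539.3 228.3  36.8]
(400, 200) 260.3 tool [91.  38.6 15.6] world [695.5 218.9  -0.9]
(350, 350) 68.5 tool [  14.3 -155.3   33.5] world [626.  253.  193.5]
top [[163.02806901 142.97763285]]
side [[163.76266218 302.62085931]]
```

View pics/side5.png

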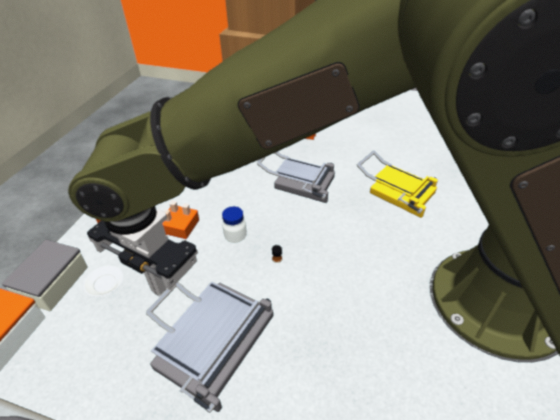

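View pics/top5.png

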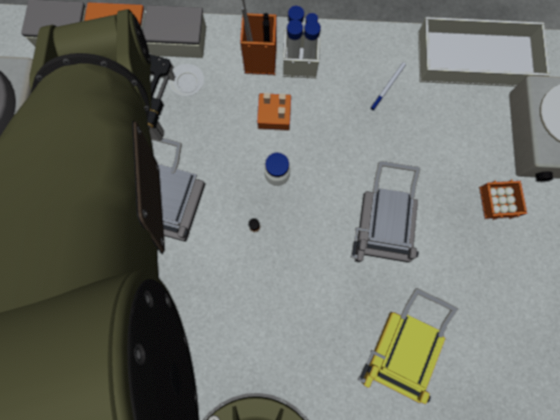

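```bash
python3 - <<'E'
from h import *
from cell import manip
s=manip.read_state();c=manip.camera("wrist");H=c["hand_eye"];K=c["K"];d=c["depth"]
vv,uu=np.mgrid[0:420,0:560];P=np.stack([uu,vv,np.ones_like(uu)],-1)@np.linalg.inv(K).T*d[...,None]
T=P@H[:3,:3].T+H[:3,3]
for u in(262,270,278,286,294):
    print(u,[(v,*T[v,u].round(0).astype(int)) for v in range(238,300,3)])
S=np.load("side5.npz");cv2.imwrite("pics/sz.png",cv2.resize(S["img"][230:340,80:230,::-1],None,fx=5,fy=5,interpolation=cv2.INTER_CUBIC))
k=S;q=S["depth"]
for (u,v) in[(160,285),(158,288),(160,290),(162,291),(163,294),(155,283)]:
    z=q[v,u];X=k["R"].T@(np.linalg.inv(k["K"])@[u,v,1]*z-k["t"]);print((u,v),X.round(1))
E
```

```text
262 [(238, np.int64(-12), np.int64(39), np.int64(-14)), (241, np.int64(-12), np.int64(39), np.int64(-17)), (244, np.int64(-12), np.int64(40), np.int64(-20)), (247, np.int64(-8), np.int64(-42), np.int64(10)), (250, np.int64(-8), np.int64(-46), np.int64(10)), (253, np.int64(-8), np.int64(-50), np.int64(10)), (256, np.int64(-7), np.int64(-54), np.int64(10)), (259, np.int64(-7), np.int64(-58), np.int64(10)), (262, np.int64(-7), np.int64(-61), np.int64(10)), (265, np.int64(-7), np.int64(-64), np.int64(10)), (268, np.int64(-7), np.int64(-67), np.int64(10)), (271, np.int64(-7), np.int64(-71), np.int64(10)), (274, np.int64(-7), np.int64(-73), np.int64(10)), (277, np.int64(-6), np.int64(-77), np.int64(10)), (280, np.int64(-6), np.int64(-80), np.int64(10)), (283, np.int64(-6), np.int64(-82), np.int64(10)), (286, np.int64(-6), np.int64(-85), np.int64(10)), (289, np.int64(-6), np.int64(-87), np.int64(10)), (292, np.int64(-6), np.int64(-90), np.int64(10)), (295, np.int64(-6), np.int64(-91), np.int64(10)), (298, np.int64(-6), np.int64(-95), np.int64(11))]
270 [(238, np.int64(-4), np.int64(-18), np
[... 3580 characters left out ...]
t64(-68), np.int64(11)), (271, np.int64(8), np.int64(-72), np.int64(11)), (274, np.int64(8), np.int64(-72), np.int64(10)), (277, np.int64(7), np.int64(-76), np.int64(10)), (280, np.int64(7), np.int64(-79), np.int64(10)), (283, np.int64(7), np.int64(-83), np.int64(11)), (286, np.int64(7), np.int64(-85), np.int64(10)), (289, np.int64(7), np.int64(-87), np.int64(10)), (292, np.int64(7), np.int64(-90), np.int64(10)), (295, np.int64(7), np.int64(-92), np.int64(10)), (298, np.int64(6), np.int64(-94), np.int64(10))]
(160, 285) [591.3 229.4 105.7]
(158, 288) [593.  234.4 102.8]
(160, 290) [592.1 232.6  95. ]
(162, 291) [592.2 228.9  87. ]
(163, 294) [601.8 219.6  61.4]
(155, 283) [596.4 233.5 114.6]
```

View pics/sz.png

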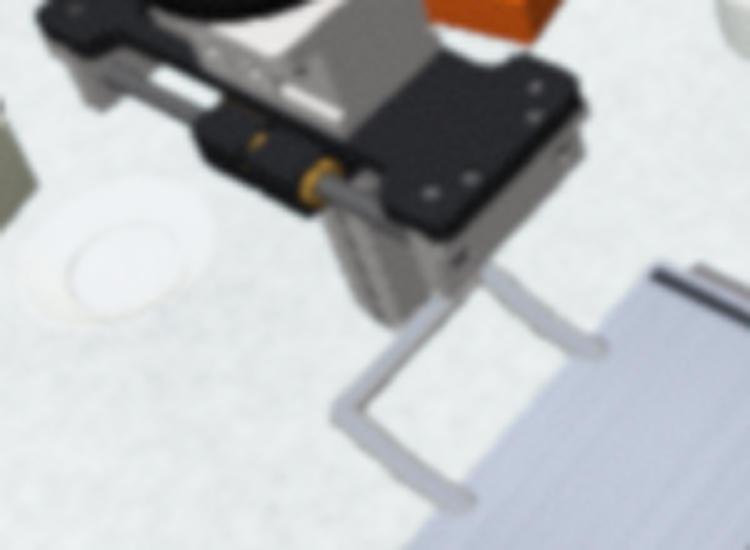

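The depth image shows the fingertips ending about 37 mm behind the reported TCP, and the side view agrees. The fingers closed above the bar without touching it. I'll reopen to a 38 mm gap and go lower in stages, watching the force.

Request:
servo_tool([
  {"dp": [0,0,0],"turn": [0,0,0]},
  {"dp": [0,0,0],"turn": [0,0,0]},
  {"dp": [0,0,0],"turn": [0,0,0]},
  {"dp": [0,0,0],"turn": [0,0,0]},
  {"dp": [0,0,0],"turn": [0,0,0]},
], grip=0.2)

```text
clock: 4.27
eef_pos: [603.6, 223.4, 38.2]
eef_rot: [-1.572, 0.007, -0.219]
wrist_force: [-0.4, 0.3, 0.0]
finger_gap: 30.0
```

Request:
servo_tool([
  {"dp": [0.5,5,0.5],"turn": [0,0,0]},
  {"dp": [0.5,10,0.5],"turn": [0,0,0]},
  {"dp": [0.5,15,0.5],"turn": [0,0,0]},
  {"dp": [0.5,18,0.5],"turn": [0,0,0]},
  {"dp": [0.5,18,0.5],"turn": [0,0,0]},
])

```text
clock: 4.68
eef_pos: [603.5, 223.7, 19.0]
eef_rot: [-1.573, 0.009, -0.219]
wrist_force: [-0.3, 0.0, -0.9]
finger_gap: 37.6
```

```bash
python3 - <<'E'
from h import *
from cell import manip
goal([604,224,1],-12.4)
a=manip.camera("wrist")["img"][:,:,::-1][150:380,150:430]
b=manip.camera("side")["img"][:,:,::-1]
a=cv2.resize(a,None,fx=1.7,fy=1.7);b=cv2.resize(b[240:330,110:220],(0,0),fx=3.3,fy=3.3,interpolation=cv2.INTER_CUBIC)
o=np.zeros((400,800,3),np.uint8);o[:a.shape[0],:a.shape[1]]=a[:400,:400] if 0 else a[:,:476];b=b[:,:320];o[:b.shape[0],480:480+b.shape[1]]=b
cv2.imwrite("pics/m6.png",o)
E
```

```text
t 4.6833 pos [603.5 223.7  19. ] rot [-90.1   0.5 -12.5] F [-0.3  0.  -0.9] gap 37.6
dp [ 0.5 18.   0.5] turn [ 0.1 -0.1 -0.5] len 18.0
```

View pics/m6.png

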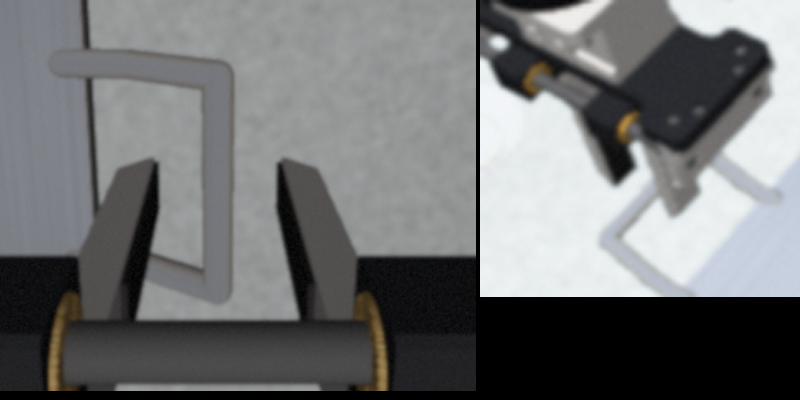

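The fingers are now level with the bar and centred on it, with the bar at column 218 and their midpoint at 217 in this crop. The measured force is near zero. I'll go 16 mm lower and close.

Request:
servo_tool([
  {"dp": [0.5,5,0.5],"turn": [0,0,0]},
  {"dp": [0.5,10,0.5],"turn": [0,0,0]},
  {"dp": [0.5,15,0.5],"turn": [0,0,0]},
  {"dp": [0.5,16,0.5],"turn": [0,0,0]},
  {"dp": [0.5,16,0.5],"turn": [0,0,0]},
])

```text
clock: 5.2
eef_pos: [604.1, 224.1, 3.3]
eef_rot: [-1.573, 0.008, -0.219]
wrist_force: [-0.3, 0.2, 0.2]
finger_gap: 37.6
```

Request:
servo_tool([
  {"dp": [0,0,0],"turn": [0,0,0]},
  {"dp": [0,0,0],"turn": [0,0,0]},
  {"dp": [0,0,0],"turn": [0,0,0]},
  {"dp": [0,0,0],"turn": [0,0,0]},
  {"dp": [0,0,0],"turn": [0,0,0]},
], grip=1, force=20)

```text
clock: 5.62
eef_pos: [603.4, 224.3, 3.3]
eef_rot: [-1.573, 0.01, -0.219]
wrist_force: [-0.8, -0.2, 7.2]
finger_gap: 9.3
```

Request:
servo_tool([
  {"dp": [0,0,0],"turn": [0,0,0]},
  {"dp": [0,0,0],"turn": [0,0,0]},
  {"dp": [0,0,0],"turn": [0,0,0]},
])

```text
clock: 5.87
eef_pos: [603.4, 224.3, 3.5]
eef_rot: [-1.573, 0.01, -0.219]
wrist_force: [-1.9, 0.0, 1.9]
finger_gap: 9.4
```

```bash
python3 - <<'E'
from h import *
from cell import manip
goal([604,224,1],-12.4)
a=manip.camera("wrist")["img"][:,:,::-1][150:380,150:430]
b=manip.camera("side")["img"][:,:,::-1]
a=cv2.resize(a,None,fx=1.7,fy=1.7);b=cv2.resize(b[240:330,110:220],(0,0),fx=3.3,fy=3.3,interpolation=cv2.INTER_CUBIC)
o=np.zeros((400,800,3),np.uint8);o[:a.shape[0],:a.shape[1]]=a;b=b[:,:320];o[:b.shape[0],480:480+b.shape[1]]=b
cv2.imwrite("pics/m7.png",o)
E
```

```text
t 5.8667 pos [603.4 224.3   3.5] rot [-90.1   0.6 -12.5] F [-1.9  0.   1.9] gap 9.4
dp [ 0.7  2.5 -0.2] turn [ 0.1 -0.1 -0.6] len 3.0
```

View pics/m7.png

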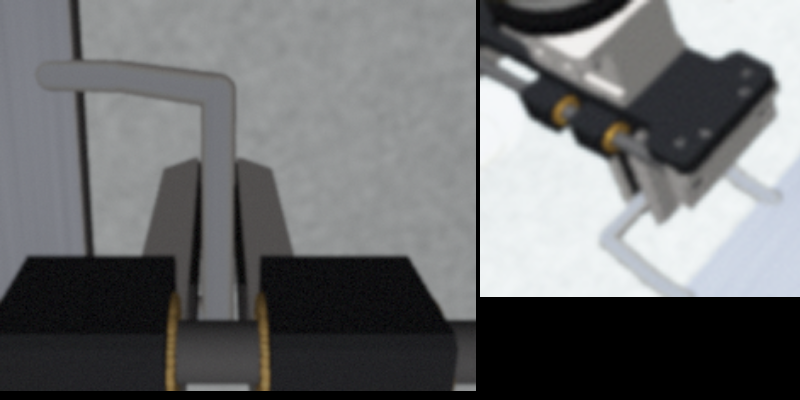

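The gap has settled at 9.4 mm with the bar between the fingers, so it is gripped. Now I'll follow the arc, with a bar radius of 166.2 mm and a start angle of 6.9°, starting with 20° in 4° steps.

Request:
servo_tool([
  {"dp": [-1.8,-11.5,0],"turn": [0,0,0]},
  {"dp": [-4.4,-22.8,0],"turn": [0,0,0]},
  {"dp": [-7.8,-33.9,0],"turn": [0,0,0]},
  {"dp": [-11.9,-44.7,0],"turn": [0,0,0]},
  {"dp": [-16.8,-55.2,0],"turn": [0,0,0]},
])

```text
clock: 6.38
eef_pos: [587.1, 228.0, 59.9]
eef_rot: [-1.573, 0.01, -0.219]
wrist_force: [-1.7, 0.1, -2.4]
finger_gap: 9.2
```

```bash
cat > arc.py <<'E'
from h import *
import sys
from cell import manip
P0=np.array([603.4,224.3,3.5]);ex=np.array([np.cos(np.radians(12.4)),-np.sin(np.radians(12.4)),0])
s=manip.read_state();d=s["eef_pos"]-P0;r=np.array([165+d@ex,20+d[2]])
print("theta now",np.degrees(np.arctan2(r[1],r[0]))-6.91,"radius",np.hypot(*r),"F",s["wrist_force"].round(1),"gap",round(s["finger_gap"],1),"t",round(s["clock"],2))
R=Ro.from_euler('xyz',s["eef_rot"]).as_matrix()
for th in map(float,sys.argv[1:]):
    a=np.radians(th+6.91);p=P0+ex*(166.2*np.cos(a)-165)+[0,0,166.2*np.sin(a)-20];print(th,(R.T@(p-s["eef_pos"])).round(1))
E
python3 arc.py 24 28 32 36 40
```

```text
theta now 20.360347969497568 radius 166.84552722550734 F [-1.7  0.1 -2.4] gap 9.2 t 6.38
24.0 [-5.8 -8.9 -0.1]
28.0 [-12.2 -18.5  -0.2]
32.0 [-19.3 -27.8  -0.2]
36.0 [-26.9 -36.4  -0.2]
40.0 [-35.2 -44.6  -0.3]
```

Request:
servo_tool([
  {"dp": [-5.5,-9,0],"turn": [0,0,0]},
  {"dp": [-12,-18.5,0],"turn": [0,0,0]},
  {"dp": [-19,-28,0],"turn": [0,0,0]},
  {"dp": [-27,-36.5,0],"turn": [0,0,0]},
  {"dp": [-35,-44.5,0],"turn": [0,0,0]},
])

```text
clock: 6.8
eef_pos: [554.0, 235.5, 107.1]
eef_rot: [-1.572, 0.006, -0.219]
wrist_force: [5.2, -1.9, 4.6]
finger_gap: 9.3
```

```bash
python3 arc.py 44 48 52 56 60; python3 -c "
from h import *
from cell import manip
b=manip.camera('side')['img'][:,:,::-1];cv2.imwrite('pics/s8.png',cv2.resize(b[180:415,60:340],None,fx=2.4,fy=2.4))"
```

```text
theta now 40.31913729016961 radius 168.32735223928452 F [ 5.2 -1.9  4.6] gap 9.3 t 6.8
44.0 [-9.5 -5.4 -0.4]
48.0 [-18.8 -12.3  -0.4]
52.0 [-28.6 -18.6  -0.5]
56.0 [-38.8 -24.2  -0.5]
60.0 [-49.3 -29.   -0.5]
```

View pics/s8.png

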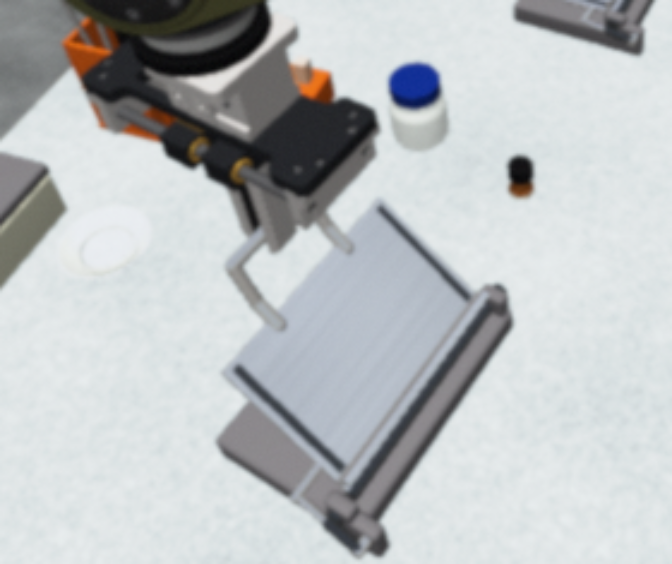

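The panel is at about 40°, past centre, with the bar still held. I'll continue.

Request:
servo_tool([
  {"dp": [-9.5,-5.5,0],"turn": [0,0,0]},
  {"dp": [-19,-12.5,0],"turn": [0,0,0]},
  {"dp": [-28.5,-18.5,0],"turn": [0,0,0]},
  {"dp": [-39,-24,0],"turn": [0,0,0]},
  {"dp": [-49,-29,0],"turn": [0,0,0]},
])

```text
clock: 7.27
eef_pos: [504.4, 246.7, 138.4]
eef_rot: [-1.572, 0.007, -0.219]
wrist_force: [0.1, -1.1, -1.4]
finger_gap: 9.3
```

```bash
python3 arc.py 62 65 67 69
```

```text
theta now 60.79694291100415 radius 167.40579528302607 F [ 0.1 -1.1 -1.4] gap 9.3 t 7.27
62.0 [-3.7 -0.1 -0.6]
65.0 [-11.9  -3.   -0.6]
67.0 [-17.5  -4.7  -0.6]
69.0 [-23.1  -6.2  -0.7]
```

Request:
servo_tool([
  {"dp": [-4,-0.5,0],"turn": [0,0,0]},
  {"dp": [-9,-2,0],"turn": [0,0,0]},
  {"dp": [-14,-3.5,0],"turn": [0,0,0]},
  {"dp": [-18,-5,0],"turn": [0,0,0]},
  {"dp": [-22,-6,0],"turn": [0,0,0]},
])

```text
clock: 7.68
eef_pos: [482.7, 251.7, 145.1]
eef_rot: [-1.571, 0.006, -0.219]
wrist_force: [1.8, -0.7, 7.1]
finger_gap: 9.1
```

Request:
servo_tool([
  {"dp": [0,0,0],"turn": [0,0,0]},
])

```text
clock: 7.77
eef_pos: [481.9, 251.9, 145.4]
eef_rot: [-1.571, 0.006, -0.218]
wrist_force: [0.1, -1.0, 1.2]
finger_gap: 9.4
```

```bash
python3 arc.py 69.9; python3 -c "
from h import *
from cell import manip
b=manip.camera('side')['img'][:,:,::-1];cv2.imwrite('pics/s9.png',cv2.resize(b[180:415,60:340],None,fx=2.4,fy=2.4))"
```

```text
theta now 69.06763925457074 radius 166.8556953359003 F [ 0.1 -1.   1.2] gap 9.4 t 7.77
69.9 [-2.5  0.1 -0.8]
```

View pics/s9.png

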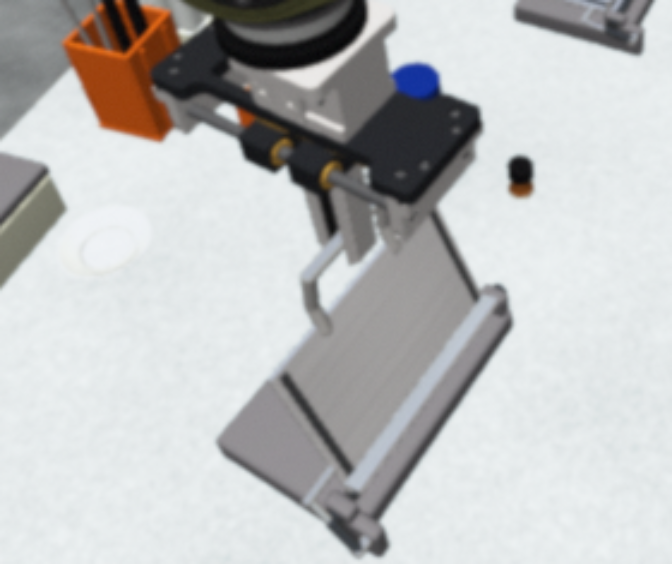

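The panel is at about 69°, almost at its stop. I'll release and back straight up.

Request:
servo_tool([
  {"dp": [-1,0,0],"turn": [0,0,0]},
  {"dp": [-1,0,0],"turn": [0,0,0]},
  {"dp": [-1,0,0],"turn": [0,0,0]},
  {"dp": [-1,0,0],"turn": [0,0,0]},
  {"dp": [-1,0,0],"turn": [0,0,0]},
], grip=0.2)

```text
clock: 8.23
eef_pos: [481.1, 252.0, 145.0]
eef_rot: [-1.571, 0.007, -0.218]
wrist_force: [0.1, 0.2, -0.7]
finger_gap: 36.9
```

Request:
servo_tool([
  {"dp": [0,0,0],"turn": [0,0,0]},
  {"dp": [0,-8,0],"turn": [0,0,0]},
  {"dp": [0,-20,0],"turn": [0,0,0]},
  {"dp": [0,-40,0],"turn": [0,0,0]},
  {"dp": [0,-60,0],"turn": [0,0,0]},
])

```text
clock: 8.65
eef_pos: [481.3, 251.9, 206.1]
eef_rot: [-1.572, 0.007, -0.218]
wrist_force: [0.5, 0.1, 0.4]
finger_gap: 37.4
```

Request:
servo_tool([
  {"dp": [0,-20,0],"turn": [0,0,0]},
  {"dp": [0,-40,0],"turn": [0,0,0]},
  {"dp": [0,-50,0],"turn": [0,0,0]},
  {"dp": [0,-50,0],"turn": [0,0,0]},
  {"dp": [0,-50,0],"turn": [0,0,0]},
])

```text
clock: 9.07
eef_pos: [481.6, 251.8, 255.7]
eef_rot: [-1.572, 0.007, -0.218]
wrist_force: [-0.4, 0.4, -0.3]
finger_gap: 37.4
```

```bash
python3 - <<'E'
from h import *
from cell import manip
goal([604,224,37],-12.4)
for n in("side","wrist","top"):
    c=manip.camera(n);np.savez(n+"10.npz",**c);cv2.imwrite(f'pics/{n}10.png',c["img"][:,:,::-1])
E
```

```text
t 9.0667 pos [481.6 251.8 255.7] rot [-90.1   0.4 -12.5] F [-0.4  0.4 -0.3] gap 37.4
dp [127.1 217.8  -0.4] turn [ 0.1 -0.1 -0.4] len 252.0
```

View pics/side10.png

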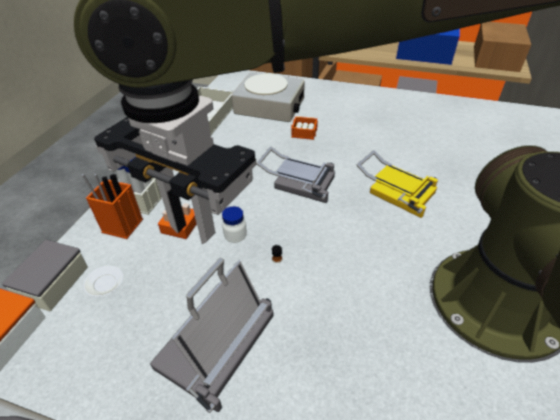

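View pics/wrist10.png

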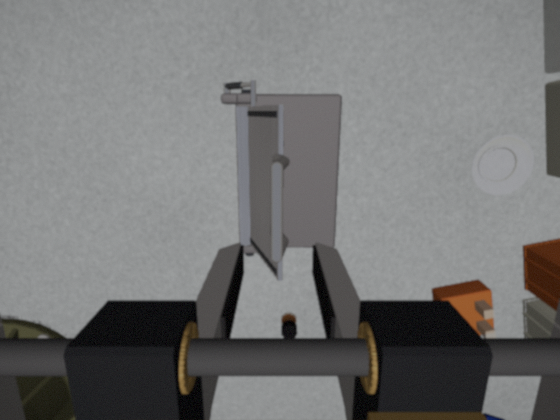

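The panel stands open, the gripper is clear of it, and the narrow stand (around pixel (305,175) in the side view) looks folded. I'll check the angle numerically from the bar's depth.

```bash
python3 - <<'E'
from h import *
from cell import manip
c=np.load("wrist10.npz");s=manip.read_state();R=Ro.from_euler('xyz',s["eef_rot"]).as_matrix();H=c["hand_eye"]
for v in(185,200,215):
    u=277;z=np.median(c["depth"][v-1:v+2,u-1:u+2]);X=(H@np.r_[np.linalg.inv(c["K"])@[u,v,1]*z,1])[:3];print((R@X+s["eef_pos"]).round(1))
    W=R@X+s["eef_pos"]-[0,0,5];ex=np.array([.9767,-.2147,0]);r=(W-[442.8,259.4,36])
    print("angle",np.arctan2(r[2],r@ex)-.1206)
S=np.load("side10.npz");L={}
for th in(1.1,1.22):
    a=th+.1206;p=np.array([442.8,259.4,36])+ex*166.2*np.cos(a)+[0,0,166.2*np.sin(a)];print(th,p.round(0),proj(S,p).round(1))
cv2.imwrite("pics/z.png",cv2.resize(np.hstack([S["img"][245:345,150:270,::-1],S["img"][135:235,245:365,::-1]]),None,fx=3.2,fy=3.2,interpolation=cv2.INTER_CUBIC))
print(s["qd"].round(3))
E
```

```text
[485.9 274.9 201.3]
angle 1.212887147957019
[483.3 263.4 201.7]
angle 1.213674605227877
[480.7 251.3 201.4]
angle 1.2133586052445184
1.1 [498. 247. 192.] [[195.4 274.6]]
1.22 [480. 251. 198.] [[204.8 277.3]]
[-0.001  0.002 -0.004 -0.     0.004 -0.   ]
```

View pics/z.png

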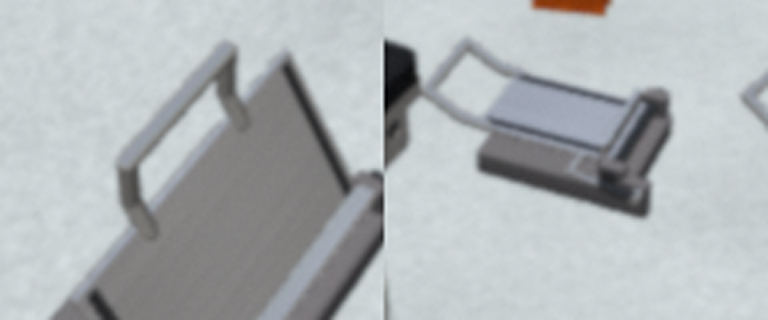

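The left crop shows the wide panel open, with the bar centre near (178,100). That is about (205.6,276) in the full image and matches the 1.22 rad projection of (205,277). The right crop shows the narrow stand still flat. I'll hand in.

```bash
python3 -c "
from cell import manip
print(manip.sign_off());s=manip.read_state();print(s['clock'],s['wrist_force'])"
```

```text
the job is handed in; nothing more can be done
None
the job is handed in; nothing more can be done
```

The wide stand's panel is open and standing by itself, and I handed the job in at about 9.2 s on the robot's clock.

I pinched the handle bar from above, swung it along its arc past centre to about 69°, let go and moved straight up clear of it.

**Final checks:**
- **Wide panel:** depth on the bar gave about 1.213 rad, and the side view matched the expected position at 1.22 rad.
- **Narrow stand:** it looked folded flat in the side view; I did not measure its angle, and the arm never touched it.
- **Arm:** it was still, with only noise-level wrist force (under 1 N) and the fingertips about 90 mm above the bar.

**What went wrong on the way:**
- **First grasp:** it closed on air because the visible fingertips end about 37 mm behind the reported TCP. I lowered the tool about 35 mm and the second grasp held, with the gap steady at about 9.4 mm on the 10 mm bar.
- **Refused moves:** two move calls were refused for a missing field, with no motion.

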